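# Lay out the reagent row in reverse for the bench opposite

### The arm

A 6-joint arm with a two-finger parallel gripper is mounted at the origin on the work surface. World frame = base frame: x ahead of the robot, y to its left, z up, the work surface at z = 0. Lengths are in m, angles in degrees, forces in N, time in s.
With the tool pointing down it reaches from about 0.35 to 0.875 m from the base axis. Payload 4.2 kg.
Tool frame: the origin (TCP) lies on the centre line of the jaws, within the pads' length; the fingertips stand 25 mm ahead of it and the grasp point (between the pads) lies 6 mm ahead of it (finger_overhang is the distance from the TCP to the fingertips, in m); z points along the fingers, y is the line along which they close (so a half turn about z gives the same grasp; the last joint's range is limited). The gripper opens to 87 mm and grips with 3 to 60 N. Pads are 19 mm wide; open, the fingers measure 117 mm over their backs; the gripper's body (75 mm by 190 mm) begins 51 mm behind the grasp point.
Start: joints at [78.931, 22.042, 0.453, 0, -68.411, -14.817], TCP at [0.273, 0.562, 0.248] pointing down, gripper open.
Joint ranges: [-179.83, 179.83], [-69.29, 118.12], [-61.27, 80.66], [-181.25, 117.63], [-171.15, -9.14], [-177.46, 177.46]. Speed limits (degrees/s): [159.86, 159.86, 180, 180, 180, 180].

### API

Orientations are given as a 3x3 rotation matrix whose columns are the frame's x, y, z axes.
In Python, from station import sense, capture, finish_job, spot_in, tip_of, finger_overhang gives the robot as it stands. The module is installed in compiled form; this text tells all that it offers.
- The arm moves only by the tool servo_tool, never from a script. Its arguments are lists of equal length, an entry for each row: "slide": the shift along the tool's x, y, z in m, a list of three; "spin": the turn about the tool's z in degrees; "grip": the closure, from 0 (fully open) to 1 (shut). A call has exactly 5 rows; each row is the pose to reach, as a shift and turn from the pose commanded when the call began, along the tool's axes at that moment; what a row does not reach only later rows make up. A row lasts 1/12 s, in which the tool goes at most 41.7 mm and 7.16 degrees, less where a joint would pass 70% of its speed; a pose out of reach is approached as far as the arm can. A call with a gripper value outside its range is refused whole. The fingers move at their own pace and stop on an object; the grip force is fixed at half the most. Time passes only in rows, so rows that repeat a pose let the fingers close, or fill a call up. It gives the time, the measured TCP pose, the force, the opening and the grip force at its end, in the units of the state.
- sense(): the state, without advancing time (a new reading comes with each control period).
- capture(name): name is "scene" or "side" or "wrist"; returns a dict with "pixels" (420x560x3 uint8, blue, green, red), "depth" (420x560 float32, m along the optical axis (not along the pixel's ray), 0 where there is no reading), "fx", "fy", "cx", "cy" (pixels), "R" (3x3) and "t" (3): a world point X has camera coordinates R X + t; the wrist camera has in their place "hand_eye" (4x4, takes a point from camera to tool coordinates, whose origin is the TCP and whose axes are the flange's). Camera axes: x right, y down, z forward; pixel columns grow to the right and rows downward; lengths in m; the calibration is good to about 2 mm. A picture is of the moment at which its call begins: read the wrist's pose just before it.
- finish_job(): hands the job in; it is judged then, once.
Trained networks look in the newest picture that a camera, given by its name, has taken for a name from the list of things; names that differ only in an ending like _2 or _b are one class to them, and where a whole thing is asked for, a point or a joint stands for the part that bears it (a point fixed in the world has none). Each returns a list of dicts, best first, with "conf" (0 to 1); they miss things now and then, are a little off and sometimes report something else, mostly with a low value. They report only what shows in the picture. A call takes as long as a camera call. They do not tell look-alikes from the thing itself.
- spot_in(thing, camera): "point" ([x, y, z] in m, in world coordinates, good to about 4 mm: the middle of the surface that is visible of it).
- tip_of(thing, camera): "point" ([x, y, z] in m, in world coordinates, good to about 4 mm: a listed point, or the origin of a listed thing).
The state is a dict: "time_s": time; "joints": joint angles; "joint_velocities": joint speeds; "effort": joint torques, N m; "tcp_pos": TCP position; "ee_rot": TCP orientation; "wrist_force": force on the tool from outside, world axes, zero at the start; "moment": the same for the moment, N m; "gripper_width": opening from 0.0 (shut) to 1.0 (fully open); "gripper_force": force on a finger pad.
Only numpy, scipy, OpenCV 4.12 (cv2) and the standard library are available. Lean on these libraries where they do the work, as an engineer would, in place of code of your own. Each camera call takes 0.05 s, during which the arm holds its last target. There are 200 camera calls.

### The job

Move the four capped vessels from the aluminium holder blocks on the grey carrier to the green tray, one in each compartment, in reverse order, so that a colleague sitting opposite reads the row as you do now: the vessel that stood at the robot's left end of the carrier goes into the compartment at the tray's right end, the next one beside it, and so on. Keep every vessel upright all the way and leave each standing on the floor of its compartment, released.

Things in the scene. Friction and masses are not known exactly. Their poses are not given: they have to be found in the camera images.
- tube: The tall slim tube: body 30 mm diameter, 115 mm high in all, the top 20 mm a cap of 36 mm diameter; about 45 g. Loose, round, white plastic with blue cap; origin: centre of its underside, z up. Starts upright in its holder block, underside 20 mm above the bench. Grip it 48 mm above its underside (tips 29 mm above it): that clears block and tray walls.
- jar: The squat wide jar: 44 mm diameter all the way up, 66 mm high in all, the top 18 mm its cap; about 90 g. Loose, round, white plastic with blue cap; origin: centre of its underside, z up. Starts upright in its holder block, underside 20 mm above the bench. Grip it 48 mm above its underside (tips 29 mm above it): that clears block and tray walls.
- bottle: The shouldered bottle: body 40 mm diameter up to 62 mm, then a sloping shoulder and a narrow cap of 24 mm diameter, 92 mm high in all; about 85 g. Loose, round, white plastic with blue cap; origin: centre of its underside, z up. Starts upright in its holder block, underside 20 mm above the bench. Grip it 48 mm above its underside (tips 29 mm above it): that clears block and tray walls.
- vial: The small vial: 25 mm diameter all the way up, 64 mm high in all, the top 14 mm its cap; about 25 g. Loose, round, white plastic with blue cap; origin: centre of its underside, z up. Starts upright in its holder block, underside 20 mm above the bench. Grip it 48 mm above its underside (tips 29 mm above it): that clears block and tray walls.
- tube_block: Holder block of the tube. Fixed square aluminium block 58 x 58 x 26 mm on the carrier, with the carrier's yaw; origin: centre of its underside, 12 mm above the bench. Central round bore from the top, 18 mm deep, 33 mm across: the tube starts in it, so its place in the row can be read even when it is empty.
- jar_block: Holder block of the jar. Fixed square aluminium block 58 x 58 x 26 mm on the carrier, with the carrier's yaw; origin: centre of its underside, 12 mm above the bench. Central round bore from the top, 18 mm deep, 47 mm across: the jar starts in it, so its place in the row can be read even when it is empty.
- bottle_block: Holder block of the bottle. Fixed square aluminium block 58 x 58 x 26 mm on the carrier, with the carrier's yaw; origin: centre of its underside, 12 mm above the bench. Central round bore from the top, 18 mm deep, 43 mm across: the bottle starts in it, so its place in the row can be read even when it is empty.
- vial_block: Holder block of the vial. Fixed square aluminium block 58 x 58 x 26 mm on the carrier, with the carrier's yaw; origin: centre of its underside, 12 mm above the bench. Central round bore from the top, 18 mm deep, 28 mm across: the vial starts in it, so its place in the row can be read even when it is empty.
- carrier: Source rack, left or right of the tray: fixed grey plate 80 x 262 x 12 mm (x, y, z), a dark stop at each end; the four blocks stand on it in a row along its y axis at y = +93, +31, -31, -93 mm, in any order. Origin: centre of its underside, on the bench. Its +y points to the robot's left (the robot looks along +x), within 23 degrees.
- tray: Target rack: fixed green open tray 68 x 260 x 20 mm (x, y, z), empty; four compartments 60 x 60 mm inside, in a row along its y axis, centres at x = 0, y = +96, +32, -32, -96 mm; floor 4 mm above the bench, walls 4 mm thick, 16 mm above the floor. Origin: centre of its underside, on the bench. Its +y points to the robot's left, within 23 degrees.
Not all that is in view belongs to the job. Leave any pink or purple look-alike of the jar alone.

How it is judged:
By the outcome, as a careful person would: the job done as asked, in the order asked, and still so for the second after the job is handed in, with the robot touching nothing.
It also fails if it takes over 128 s, if anything falls off the work surface, if the arm or the gripper's body presses on something with over 40 N, if the wrist force passes 120 N, or if a joint passes its speed limit or range.

## Working session

There is one attempt and no reset: what is moved stays moved. The work goes in short steps, Python scripts to look and compute and a tool call to move; the robot and the scene stay as the last step left them, time stands still between calls to the robot, and variables do not carry over. Pictures are saved under pics/ and viewed, at most 14 in all, crops included, and the job is handed in when it is done.

Besides the shell and the picture viewer there is one more tool, called as name(argument=value, ...), one argument or row to a line, values as JSON. servo_tool: Moves the arm, as the interface text tells. Its arguments: {"type":"object","properties":{"slide":{"type":"array"},"spin":{"type":"array"},"grip":{"type":"array"}},"required":["slide","spin","grip"]}

```bash
mkdir -p pics
python3 - <<'E'
from station import *
import cv2,numpy as np
s=sense();print(s['time_s'],s['tcp_pos'],np.round(s['ee_rot'],3).tolist(),s['gripper_width'],finger_overhang)
for c in('scene','side'):
    p=capture(c);cv2.imwrite(f'pics/{c}0.png',p['pixels'])
    for n in('tube','jar','bottle','vial','tube_block','jar_block','bottle_block','vial_block','carrier','tray'):
        for d in tip_of(n,c)[:3]:
            X=np.array(d['point']);u=np.array(p['R'])@X+np.array(p['t']).ravel()
            print(c,n,round(d['conf'],2),np.round(X,3),(u[0]/u[2]*p['fx']+p['cx']).round(),(u[1]/u[2]*p['fy']+p['cy']).round())
E
```

```text
0.0 [0.27260683 0.56180141 0.24644829] [[0.9, -0.437, -0.001], [-0.437, -0.9, -0.002], [0.0, 0.002, -1.0]] 1.0003785255844544 0.025
scene tube 0.66 [0.575 0.319 0.021] 400.0 185.0
scene jar 0.9 [0.54  0.202 0.021] 355.0 196.0
scene jar 0.65 [0.682 0.221 0.003] 408.0 229.0
scene jar 0.55 [ 0.406  0.142 -0.003] 296.0 187.0
scene bottle 0.72 [0.561 0.261 0.018] 379.0 192.0
scene vial 0.5 [0.524 0.146 0.018] 332.0 202.0
scene vial 0.48 [0.557 0.259 0.02 ] 377.0 190.0
scene vial 0.44 [0.536 0.205 0.014] 354.0 197.0
scene tube_block 0.97 [0.575 0.32  0.01 ] 400.0 188.0
scene jar_block 0.86 [0.536 0.206 0.013] 355.0 197.0
scene jar_block 0.64 [0.574 0.319 0.018] 400.0 185.0
scene jar_block 0.28 [0.576 0.32  0.012] 400.0 188.0
scene bottle_block 0.88 [0.557 0.264 0.014] 378.0 192.0
scene vial_block 0.64 [0.525 0.142 0.011] 331.0 206.0
scene carrier 0.75 [ 0.546  0.234 -0.002] 365.0 200.0
scene tray 0.75 [ 0.484 -0.202  0.003] 191.0 263.0
scene tray 0.42 [0.575 0.321 0.019] 401.0 185.0
side tube 0.74 [0.574 0.321 0.02 ] 209.0 348.0
side jar 0.91 [0.406 0.14  0.004] 329.0 279.0
side jar 0.85 [0.682 0.222 0.003] 165.0 298.0
side jar 0.83 [0.535 0.201 0.019] 251.0 291.0
side bottle 0.86 [0.56 0.26 0.02] 228.0 317.0
side vial 0.66 [0.523 0.145 0.02 ] 264.0 269.0
side tube_block 0.65 [0.572 0.319 0.015] 211.0 349.0
side jar_block 0.86 [0.543 0.198 0.01 ] 247.0 293.0
side bottle_block 0.81 [0.561 0.265 0.009] 228.0 324.0
side vial_block 0.65 [0.521 0.143 0.011] 265.0 271.0
side carrier 0.75 [0.548 0.233 0.002] 240.0 312.0
side tray 0.83 [ 0.483 -0.202 -0.002] 306.0 178.0
```

View pics/scene0.png

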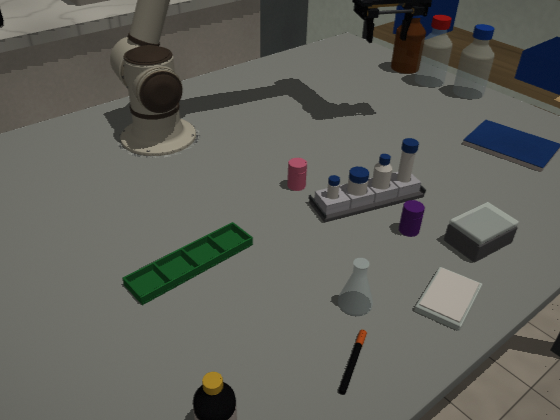

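View pics/side0.png

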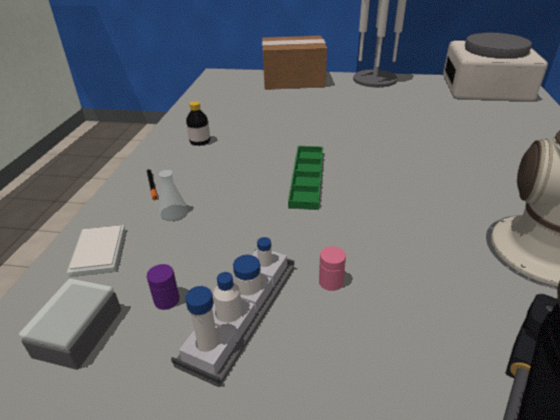

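The carrier row, robot's left to right, is tube (408,160), bottle (383,172), jar (358,183), vial (333,188). The empty green tray is at about (190,262). There are three jar candidates: pink (297,175), purple (411,218), and white with a blue cap in a block at (358,183). Only the last fits the description. I'll confirm it with a crop and refine the poses.

```bash
cat > m.py <<'E'
from station import *
import cv2,numpy as np
def world(p):
    v,u=np.indices(p['depth'].shape);z=p['depth'].astype(float)
    c=np.stack([(u-p['cx'])/p['fx']*z,(v-p['cy'])/p['fy']*z,z],-1)
    if 'hand_eye' in p:
        s=p['s'];h=np.array(p['hand_eye']);c=c@h[:3,:3].T+h[:3,3];return c@np.array(s['ee_rot']).T+s['tcp_pos']
    return (c-np.ravel(p['t']))@np.array(p['R'])
def cap(c):
    s=sense();p=capture(c);p['s']=s;return p
E
python3 - <<'E'
from m import *
for c in('scene','side'):
    p=cap(c);W=world(p);H=cv2.cvtColor(p['pixels'],cv2.COLOR_BGR2HSV);ok=p['depth']>0
    g=ok&(abs(H[...,0].astype(int)-60)<18)&(H[...,1]>120)&(abs(W[...,0]-.484)<.1)&(abs(W[...,1]+.2)<.2)&(W[...,2]>.014)&(W[...,2]<.03)
    r=cv2.minAreaRect(W[g][:,:2].astype(np.float32)*1000);print(c,'tray',r,g.sum())
    b=ok&(abs(H[...,0].astype(int)-110)<15)&(H[...,1]>120)&(abs(W[...,0]-.55)<.1)&(abs(W[...,1]-.23)<.16)&(W[...,2]>.05)
    n,l=cv2.connectedComponents(b.astype(np.uint8))
    for i in range(1,n):
        P=W[l==i]
        if len(P)<20: continue
        T=P[P[:,2]>np.percentile(P[:,2],95)-.006]
        (cx,cy),rad=cv2.minEnclosingCircle(T[:,:2].astype(np.float32)*1000);print(' cap',round(cx),round(cy),round(rad),'z',T[:,2].mean().round(4),len(P))
w=capture('wrist');print(np.round(w['hand_eye'],3).tolist());cv2.imwrite('pics/w0.png',w['pixels'])
p=capture('scene')['pixels'];cv2.imwrite('pics/crop.png',cv2.resize(p[130:245,280:440],None,fx=4,fy=4,interpolation=cv2.INTER_CUBIC))
E
```

```text
scene tray ((484.13275146484375, -201.09286499023438), (72.11473846435547, 261.5845642089844), 1.9500223398208618) 1188
 cap 580 322 21 z 0.1353 200
 cap 560 261 13 z 0.1122 97
 cap 543 202 22 z 0.0864 261
 cap 525 142 13 z 0.0839 96
side tray ((480.0774841308594, -200.38412475585938), (65.28755187988281, 263.4532165527344), 1.948758602142334) 453
 cap 521 146 11 z 0.0829 132
 cap 539 203 22 z 0.0851 510
 cap 557 263 12 z 0.1109 215
 cap 574 323 17 z 0.134 592
[[-0.001, -0.969, -0.246, 0.066], [1.0, -0.001, -0.0, 0.0], [-0.0, -0.246, 0.969, -0.137], [0.0, 0.0, 0.0, 1.0]]
```

View pics/crop.png

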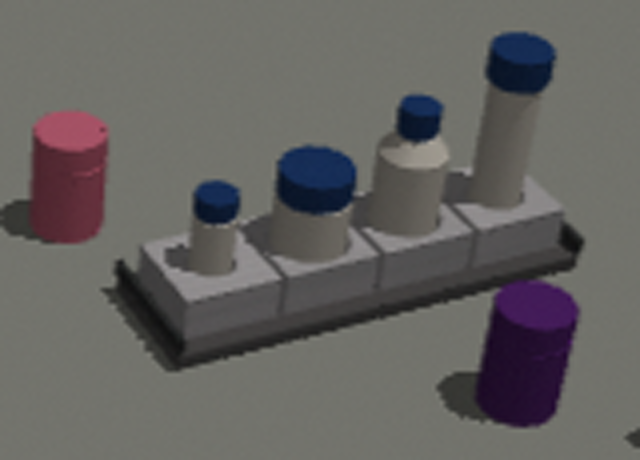

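View pics/w0.png

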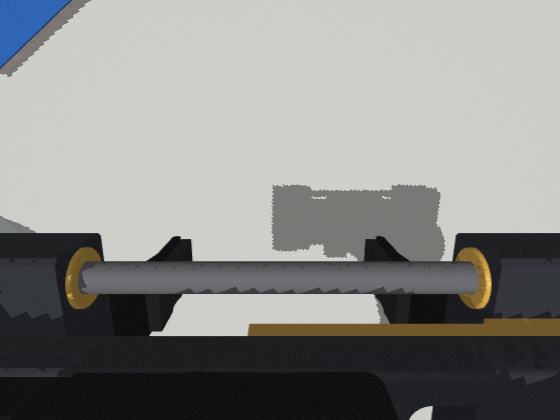

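The crop confirms it: the white, blue-capped jar stands in its block at crop (315,205), and the pink and purple ones are free-standing decoys. The wrist view shows only the gripper fingers and the bench. Destinations in the tray: tube at the right end (y −96), then bottle −32, jar +32, vial +96. I'll move above the tube and turn so the jaws close across the row.

servo_tool(
  slide=[
    [0.036, 0.008, 0],
    [0.072, 0.016, 0],
    [0.108, 0.024, 0],
    [0.144, 0.032, 0],
    [0.18, 0.04, 0],
  ],
  spin=[0, 0, 0, 0, 0],
  grip=[0, 0, 0, 0, 0],
)

```text
time_s: 1.72
tcp_pos: [0.4183, 0.4466, 0.2477]
ee_rot: [[0.9, -0.436, 0.0], [-0.436, -0.9, 0.0], [0.0, -0.0, -1.0]]
wrist_force: [1.3, 1.0, 0.1]
gripper_width: 0.999
gripper_force: 0.0
```

servo_tool(
  slide=[
    [0.036, 0.008, 0],
    [0.072, 0.016, 0],
    [0.108, 0.024, 0],
    [0.144, 0.032, 0],
    [0.18, 0.04, 0],
  ],
  spin=[0, 0, 0, 0, 0],
  grip=[0, 0, 0, 0, 0],
)

```text
time_s: 2.13
tcp_pos: [0.563, 0.3318, 0.2477]
ee_rot: [[0.9, -0.436, 0.0], [-0.436, -0.9, 0.0], [0.0, -0.0, -1.0]]
wrist_force: [0.3, 0.3, 0.1]
gripper_width: 1.005
gripper_force: 0.0
```

servo_tool(
  slide=[
    [0.018, 0.004, 0],
    [0.018, 0.004, 0],
    [0.018, 0.004, 0],
    [0.018, 0.004, 0],
    [0.018, 0.004, 0],
  ],
  spin=[7, 14, 21, 28, 35],
  grip=[0, 0, 0, 0, 0],
)

```text
time_s: 2.55
tcp_pos: [0.5765, 0.3213, 0.2474]
ee_rot: [[0.481, -0.877, -0.0], [-0.877, -0.481, -0.0], [0.0, 0.0, -1.0]]
wrist_force: [-0.8, 0.7, -0.8]
gripper_width: 1.0
gripper_force: 0.0
```

servo_tool(
  slide=[
    [0, 0, 0],
    [0, 0, 0],
    [0, 0, 0],
    [0, 0, 0],
    [0, 0, 0],
  ],
  spin=[7, 14, 21, 28, 35],
  grip=[0, 0, 0, 0, 0],
)

```text
time_s: 2.97
tcp_pos: [0.5762, 0.3217, 0.2475]
ee_rot: [[-0.109, -0.994, -0.0], [-0.994, 0.109, -0.0], [0.0, 0.0, -1.0]]
wrist_force: [0.4, -0.1, -0.3]
gripper_width: 0.997
gripper_force: 0.0
```

servo_tool(
  slide=[
    [0, 0, 0],
    [0, 0, 0],
    [0, 0, 0],
    [0, 0, 0],
    [0, 0, 0],
  ],
  spin=[5.5, 10.5, 10.5, 10.5, 10.5],
  grip=[0, 0, 0, 0, 0],
)

```text
time_s: 3.38
tcp_pos: [0.5763, 0.3217, 0.2475]
ee_rot: [[-0.28, -0.96, 0.0], [-0.96, 0.28, 0.0], [-0.0, -0.0, -1.0]]
wrist_force: [-0.6, -0.0, -0.3]
gripper_width: 1.0
gripper_force: 0.0
```

```bash
cat >> m.py <<'E'
def caps(c,lo=.05):
    p=cap(c);W=world(p);H=cv2.cvtColor(p['pixels'],cv2.COLOR_BGR2HSV)
    b=(p['depth']>0)&(abs(H[...,0].astype(int)-110)<15)&(H[...,1]>120)&(abs(W[...,0]-.53)<.12)&(abs(W[...,1])<.38)&(W[...,2]>lo)&(W[...,2]<.16)
    n,l=cv2.connectedComponents(b.astype(np.uint8))
    for i in range(1,n):
        P=W[l==i]
        if len(P)<40: continue
        T=P[P[:,2]>np.percentile(P[:,2],95)-.006]
        (cx,cy),rad=cv2.minEnclosingCircle(T[:,:2].astype(np.float32)*1000);print(c,'cap',round(cx,1),round(cy,1),round(rad,1),'mean',(T.mean(0)*1000).round(1),len(P))
    return p
E
python3 - <<'E'
from m import *
p=caps('wrist');cv2.imwrite('pics/w1.png',p['pixels'])
E
```

```text
wrist cap 539.5 202.1 21.7 mean [539.3 202.3  85.6] 2453
wrist cap 556.9 261.3 11.4 mean [556.8 261.2 111.6] 684
wrist cap 574.7 320.4 17.8 mean [574.4 319.7 134.5] 1732
```

View pics/w1.png

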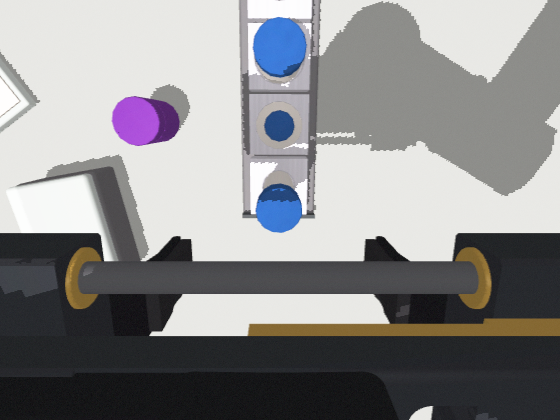

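The wrist view shows the row centred at column 280: tube cap (279,208), bottle (279,125), jar (279,47). The purple jar is at (145,120), out of the way. I'll grip the tube at about 72 mm above its underside instead of 48, because its top would reach the gripper body otherwise.

servo_tool(
  slide=[
    [0.001, 0.001, 0.03],
    [0.001, 0.001, 0.06],
    [0.001, 0.001, 0.08],
    [0.001, 0.001, 0.1],
    [0.001, 0.001, 0.11],
  ],
  spin=[0, 0, 0, 0, 0],
  grip=[0, 0, 0, 0, 0],
)

```text
time_s: 3.85
tcp_pos: [0.5738, 0.3201, 0.1345]
ee_rot: [[-0.282, -0.96, -0.004], [-0.96, 0.282, -0.003], [0.004, 0.003, -1.0]]
wrist_force: [1.0, 0.0, -0.1]
gripper_width: 0.998
gripper_force: 0.0
```

servo_tool(
  slide=[
    [0, 0, 0.01],
    [0, 0, 0.02],
    [0, 0, 0.03],
    [0, 0, 0.04],
    [0, 0, 0.04],
  ],
  spin=[0, 0, 0, 0, 0],
  grip=[0, 0, 0, 0, 0],
)

```text
time_s: 4.27
tcp_pos: [0.574, 0.3204, 0.0954]
ee_rot: [[-0.283, -0.959, -0.003], [-0.959, 0.283, -0.002], [0.003, 0.002, -1.0]]
wrist_force: [-0.3, 0.4, -0.5]
gripper_width: 0.997
gripper_force: 0.0
```

servo_tool(
  slide=[
    [0, 0, 0],
    [0, 0, 0],
    [0, 0, 0],
    [0, 0, 0],
    [0, 0, 0],
  ],
  spin=[0, 0, 0, 0, 0],
  grip=[1, 1, 1, 1, 1],
)

```text
time_s: 4.68
tcp_pos: [0.5752, 0.3212, 0.0982]
ee_rot: [[-0.282, -0.959, 0.001], [-0.959, 0.282, 0.001], [-0.001, -0.001, -1.0]]
wrist_force: [0.4, 0.4, -0.0]
gripper_width: 0.704
gripper_force: 0.0
```

servo_tool(
  slide=[
    [0, 0, 0],
    [0, 0, 0],
    [0, 0, 0],
    [0, 0, 0],
    [0, 0, 0],
  ],
  spin=[0, 0, 0, 0, 0],
  grip=[1, 1, 1, 1, 1],
)

```text
time_s: 5.1
tcp_pos: [0.575, 0.321, 0.0976]
ee_rot: [[-0.282, -0.959, 0.0], [-0.959, 0.282, -0.0], [-0.0, -0.0, -1.0]]
wrist_force: [0.7, 0.6, 1.3]
gripper_width: 0.395
gripper_force: 30.0
```

servo_tool(
  slide=[
    [0, 0, 0],
    [0, 0, 0],
    [0, 0, 0],
    [0, 0, 0],
    [0, 0, 0],
  ],
  spin=[0, 0, 0, 0, 0],
  grip=[1, 1, 1, 1, 1],
)

```text
time_s: 5.52
tcp_pos: [0.575, 0.3211, 0.0976]
ee_rot: [[-0.282, -0.959, 0.0], [-0.959, 0.282, 0.0], [-0.0, -0.0, -1.0]]
wrist_force: [-1.3, 0.2, 1.3]
gripper_width: 0.398
gripper_force: 30.0
```

servo_tool(
  slide=[
    [0, 0, -0.005],
    [0, 0, -0.01],
    [0, 0, -0.015],
    [0, 0, -0.02],
    [0, 0, -0.025],
  ],
  spin=[0, 0, 0, 0, 0],
  grip=[1, 1, 1, 1, 1],
)

```text
time_s: 5.93
tcp_pos: [0.5751, 0.3211, 0.1234]
ee_rot: [[-0.282, -0.959, 0.0], [-0.959, 0.282, 0.0], [-0.001, -0.0, -1.0]]
wrist_force: [0.0, 0.0, -1.7]
gripper_width: 0.398
gripper_force: 30.0
```

Run:
```python
from m import *
p=caps('side');q=caps('scene');cv2.imwrite('pics/t1.png',np.hstack([cv2.resize(p['pixels'][180:380,130:310],None,fx=2.2,fy=2.2),cv2.resize(q['pixels'][80:280,300:480],None,fx=2.2,fy=2.2)]))
```

```text
side cap 582.2 336.5 6.2 mean [581.  337.3 154.9] 58
scene cap 575.7 308.4 12.7 mean [574.2 306.3 154.9] 49
scene cap 560.9 260.9 11.8 mean [562.  259.8 112.2] 95
scene cap 542.7 203.8 23.7 mean [543.9 200.8  86.2] 266
scene cap 523.7 143.7 14.0 mean [525.7 142.   83.9] 98
```

View pics/t1.png

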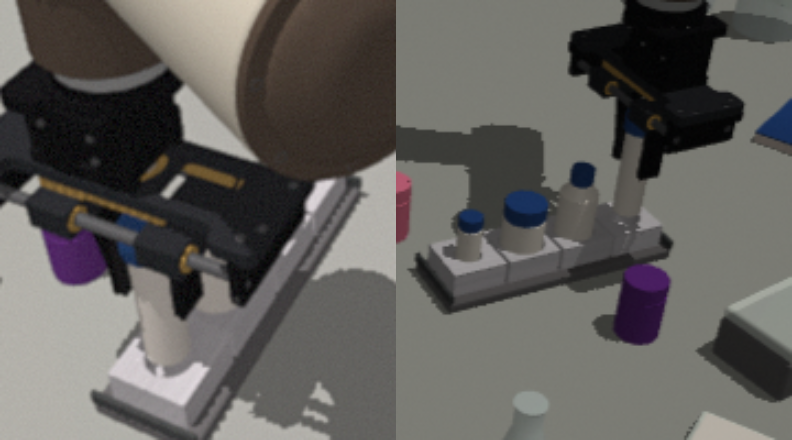

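The tube is lifted and upright, held near the top, and the other three are undisturbed. I'll raise it and carry it across to the tray's right end.

servo_tool(
  slide=[
    [0, 0, -0.02],
    [0, 0, -0.04],
    [0, 0, -0.06],
    [0, 0, -0.08],
    [0, 0, -0.1],
  ],
  spin=[0, 0, 0, 0, 0],
  grip=[1, 1, 1, 1, 1],
)

```text
time_s: 6.45
tcp_pos: [0.5748, 0.3209, 0.2234]
ee_rot: [[-0.282, -0.959, -0.0], [-0.959, 0.282, -0.0], [0.0, 0.0, -1.0]]
wrist_force: [0.1, 0.3, -0.7]
gripper_width: 0.4
gripper_force: 30.0
```

servo_tool(
  slide=[
    [0.015, -0.002, 0],
    [0.04, -0.006, 0],
    [0.07, -0.01, 0],
    [0.1, -0.0145, 0],
    [0.13, -0.019, 0],
  ],
  spin=[0, 0, 0, 0, 0],
  grip=[1, 1, 1, 1, 1],
)

```text
time_s: 6.87
tcp_pos: [0.5559, 0.1897, 0.2224]
ee_rot: [[-0.282, -0.96, -0.0], [-0.96, 0.282, -0.0], [0.0, 0.0, -1.0]]
wrist_force: [0.2, -0.4, -0.1]
gripper_width: 0.399
gripper_force: 30.0
```

servo_tool(
  slide=[
    [0.032, -0.0045, 0],
    [0.064, -0.009, 0],
    [0.096, -0.0135, 0],
    [0.128, -0.018, 0],
    [0.16, -0.0225, 0],
  ],
  spin=[0, 0, 0, 0, 0],
  grip=[1, 1, 1, 1, 1],
)

```text
time_s: 7.28
tcp_pos: [0.5323, 0.0296, 0.2227]
ee_rot: [[-0.282, -0.959, 0.0], [-0.959, 0.282, 0.0], [-0.0, -0.0, -1.0]]
wrist_force: [1.1, -0.3, -0.5]
gripper_width: 0.4
gripper_force: 30.0
```

servo_tool(
  slide=[
    [0.032, -0.0045, 0],
    [0.064, -0.009, 0],
    [0.096, -0.0135, 0],
    [0.128, -0.018, 0],
    [0.16, -0.0225, 0],
  ],
  spin=[0, 0, 0, 0, 0],
  grip=[1, 1, 1, 1, 1],
)

```text
time_s: 7.7
tcp_pos: [0.5088, -0.1302, 0.2227]
ee_rot: [[-0.282, -0.959, 0.0], [-0.959, 0.282, 0.0], [-0.0, -0.0, -1.0]]
wrist_force: [1.0, -0.9, -0.3]
gripper_width: 0.395
gripper_force: 30.0
```

servo_tool(
  slide=[
    [0.03, -0.004, 0],
    [0.06, -0.008, 0],
    [0.09, -0.0125, 0],
    [0.12, -0.017, 0],
    [0.14, -0.02, 0],
  ],
  spin=[-3, -6, -10, -14, -18],
  grip=[1, 1, 1, 1, 1],
)

```text
time_s: 8.12
tcp_pos: [0.4884, -0.2709, 0.2225]
ee_rot: [[0.03, -1.0, -0.0], [-1.0, -0.03, -0.0], [0.0, 0.0, -1.0]]
wrist_force: [0.3, 0.6, -0.7]
gripper_width: 0.394
gripper_force: 30.0
```

```bash
cat >> m.py <<'E'
def tray(c):
    p=cap(c);W=world(p);H=cv2.cvtColor(p['pixels'],cv2.COLOR_BGR2HSV)
    g=(p['depth']>0)&(abs(H[...,0].astype(int)-60)<18)&(H[...,1]>120)&(abs(W[...,0]-.484)<.1)&(abs(W[...,1]+.2)<.2)&(W[...,2]>.014)&(W[...,2]<.026)
    print(c,'tray',cv2.minAreaRect(W[g][:,:2].astype(np.float32)*1000),g.sum());return p
E
python3 - <<'E'
from m import *
p=tray('wrist');cv2.imwrite('pics/w2.png',p['pixels']);print(p['s']['tcp_pos'])
tray('side')
E
```

```text
wrist tray ((482.8587341308594, -262.8356628417969), (67.02335357666016, 138.7074432373047), 1.8510483503341675) 1453
[ 0.48837016 -0.27092256  0.22252219]
side tray ((479.90252685546875, -199.6209716796875), (64.87793731689453, 263.0040283203125), 1.9252275228500366) 443
```

View pics/w2.png

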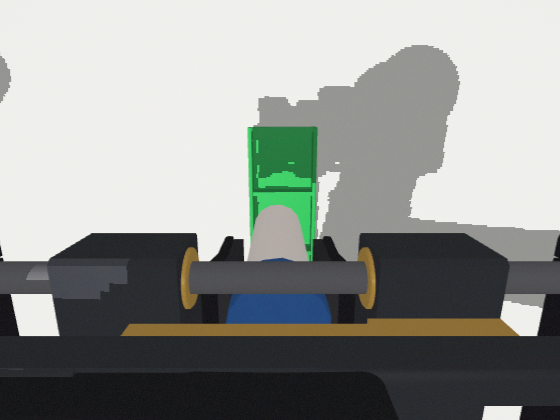

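The tray lies directly ahead, its right end at about (283,130) in the picture, and the tube hangs straight. I'll shift to the right-end compartment, lower and release.

servo_tool(
  slide=[
    [0.009, 0.0015, 0.01],
    [0.018, 0.003, 0.03],
    [0.0265, 0.0045, 0.06],
    [0.0265, 0.0045, 0.085],
    [0.0265, 0.0045, 0.1],
  ],
  spin=[0, 0, 0, 0, 0],
  grip=[1, 1, 1, 1, 1],
)

```text
time_s: 8.63
tcp_pos: [0.4835, -0.2943, 0.1189]
ee_rot: [[0.027, -1.0, -0.005], [-1.0, -0.027, 0.002], [-0.002, 0.005, -1.0]]
wrist_force: [-0.5, 0.8, -0.7]
gripper_width: 0.395
gripper_force: 30.0
```

servo_tool(
  slide=[
    [0, 0, 0.012],
    [0, 0, 0.022],
    [0, 0, 0.03],
    [0, 0, 0.036],
    [0, 0, 0.0385],
  ],
  spin=[0, 0, 0, 0, 0],
  grip=[1, 1, 1, 1, 1],
)

```text
time_s: 9.05
tcp_pos: [0.4853, -0.295, 0.0833]
ee_rot: [[0.028, -1.0, -0.001], [-1.0, -0.028, 0.0], [-0.0, 0.001, -1.0]]
wrist_force: [0.6, -1.5, -0.6]
gripper_width: 0.397
gripper_force: 30.0
```

servo_tool(
  slide=[
    [0, 0, 0.001],
    [0, 0, 0.001],
    [0, 0, 0.001],
    [0, 0, 0.001],
    [0, 0, 0.001],
  ],
  spin=[0, 0, 0, 0, 0],
  grip=[1, 1, 1, 1, 1],
)

```text
time_s: 9.47
tcp_pos: [0.4857, -0.2955, 0.0836]
ee_rot: [[0.028, -1.0, 0.001], [-1.0, -0.028, -0.0], [0.0, -0.001, -1.0]]
wrist_force: [0.8, -0.2, -0.7]
gripper_width: 0.395
gripper_force: 30.0
```

servo_tool(
  slide=[
    [0, 0, 0.001],
    [0, 0, 0.002],
    [0, 0, 0.002],
    [0, 0, 0.002],
    [0, 0, 0.002],
  ],
  spin=[0, 0, 0, 0, 0],
  grip=[1, 1, 1, 1, 1],
)

```text
time_s: 9.88
tcp_pos: [0.4857, -0.2955, 0.0815]
ee_rot: [[0.028, -1.0, 0.001], [-1.0, -0.028, -0.0], [0.0, -0.001, -1.0]]
wrist_force: [-0.0, 0.2, 3.6]
gripper_width: 0.398
gripper_force: 30.0
```

servo_tool(
  slide=[
    [0, 0, 0],
    [0, 0, 0],
    [0, 0, 0],
    [0, 0, 0],
    [0, 0, 0],
  ],
  spin=[0, 0, 0, 0, 0],
  grip=[0.5, 0.4, 0.2, 0.0, 0],
)

```text
time_s: 10.3
tcp_pos: [0.4852, -0.2952, 0.0808]
ee_rot: [[0.028, -1.0, -0.001], [-1.0, -0.028, 0.0], [-0.0, 0.001, -1.0]]
wrist_force: [-0.6, 0.2, -1.0]
gripper_width: 0.69
gripper_force: 0.0
```

servo_tool(
  slide=[
    [0, 0, 0],
    [0, 0, 0],
    [0, 0, 0],
    [0, 0, 0],
    [0, 0, 0],
  ],
  spin=[0, 0, 0, 0, 0],
  grip=[0, 0, 0, 0, 0],
)

```text
time_s: 10.72
tcp_pos: [0.4854, -0.2953, 0.0811]
ee_rot: [[0.028, -1.0, 0.0], [-1.0, -0.028, -0.0], [0.0, -0.0, -1.0]]
wrist_force: [0.1, 0.5, -0.9]
gripper_width: 0.983
gripper_force: 0.0
```

servo_tool(
  slide=[
    [0, 0, -0.015],
    [0, 0, -0.04],
    [0, 0, -0.07],
    [0, 0, -0.105],
    [0, 0, -0.14],
  ],
  spin=[0, 0, 0, 0, 0],
  grip=[0, 0, 0, 0, 0],
)

```text
time_s: 11.13
tcp_pos: [0.4849, -0.2952, 0.2222]
ee_rot: [[0.028, -1.0, -0.001], [-1.0, -0.028, 0.0], [-0.0, 0.001, -1.0]]
wrist_force: [0.5, -1.1, -0.3]
gripper_width: 1.001
gripper_force: 0.0
```

Run:
```python
from m import *
p=caps('side');q=caps('scene');caps('wrist');cv2.imwrite('pics/t2.png',np.hstack([p['pixels'],q['pixels']])[60:380,::1][:, 150:150+800])
```

```text
side cap 485.8 -291.0 16.3 mean [ 484.3 -287.8  117.4] 122
side cap 521.6 144.6 12.1 mean [521.3 147.   82.8] 131
side cap 539.0 204.1 21.7 mean [538.4 206.4  85. ] 509
side cap 556.4 262.9 11.8 mean [556.2 265.  110.9] 217
scene cap 561.4 264.3 14.4 mean [561.5 259.6 111.8] 96
scene cap 542.8 201.5 22.7 mean [544.1 200.2  86.2] 262
scene cap 523.5 143.5 14.7 mean [526.4 140.9  84. ] 94
scene cap 488.2 -294.7 19.1 mean [ 489.3 -294.7  118.8] 348
wrist cap 485.6 -295.8 17.8 mean [ 485.5 -296.6  118.5] 1786
```

View pics/t2.png

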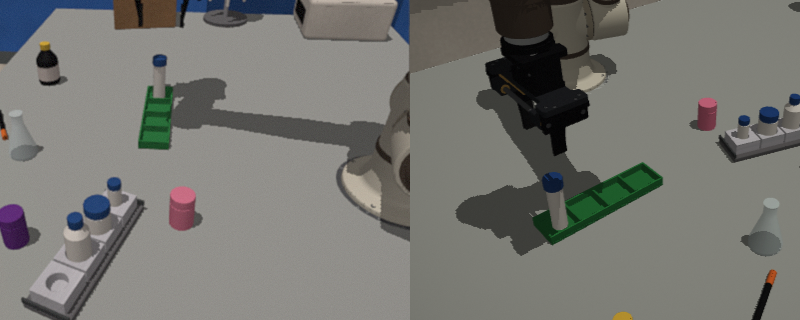

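The tube stands upright in the right-end compartment, cap at (553,180) in the right half, with the top at 118.5 mm as expected. Next is the bottle.

servo_tool(
  slide=[
    [-0.028, -0.0045, 0],
    [-0.056, -0.009, 0],
    [-0.084, -0.0135, 0],
    [-0.112, -0.018, 0],
    [-0.14, -0.022, 0],
  ],
  spin=[0, 0, 0, 0, 0],
  grip=[0, 0, 0, 0, 0],
)

```text
time_s: 11.7
tcp_pos: [0.5027, -0.1535, 0.2197]
ee_rot: [[0.028, -1.0, -0.003], [-1.0, -0.028, 0.0], [-0.0, 0.003, -1.0]]
wrist_force: [0.5, 0.5, 0.1]
gripper_width: 1.001
gripper_force: 0.0
```

servo_tool(
  slide=[
    [-0.028, -0.0045, 0],
    [-0.056, -0.009, 0],
    [-0.084, -0.0135, 0],
    [-0.112, -0.018, 0],
    [-0.14, -0.022, 0],
  ],
  spin=[0, 0, 0, 0, 0],
  grip=[0, 0, 0, 0, 0],
)

```text
time_s: 12.12
tcp_pos: [0.5207, -0.0129, 0.2197]
ee_rot: [[0.028, -1.0, -0.002], [-1.0, -0.028, -0.0], [0.0, 0.002, -1.0]]
wrist_force: [0.9, -0.0, 0.1]
gripper_width: 0.998
gripper_force: 0.0
```

servo_tool(
  slide=[
    [-0.028, -0.0045, 0],
    [-0.056, -0.009, 0],
    [-0.084, -0.0135, 0],
    [-0.112, -0.018, 0],
    [-0.14, -0.022, 0],
  ],
  spin=[0, 0, 0, 0, 0],
  grip=[0, 0, 0, 0, 0],
)

```text
time_s: 12.53
tcp_pos: [0.5388, 0.1275, 0.2196]
ee_rot: [[0.028, -1.0, -0.002], [-1.0, -0.028, -0.001], [0.001, 0.002, -1.0]]
wrist_force: [0.4, -0.5, 0.1]
gripper_width: 1.004
gripper_force: 0.0
```

servo_tool(
  slide=[
    [-0.03, -0.005, 0],
    [-0.06, -0.01, 0],
    [-0.09, -0.0145, 0],
    [-0.12, -0.0195, 0],
    [-0.1345, -0.022, 0],
  ],
  spin=[4, 8, 12, 16, 18],
  grip=[0, 0, 0, 0, 0],
)

```text
time_s: 12.95
tcp_pos: [0.5574, 0.2642, 0.2191]
ee_rot: [[-0.283, -0.959, -0.002], [-0.959, 0.283, -0.001], [0.001, 0.002, -1.0]]
wrist_force: [-0.5, -0.9, 0.8]
gripper_width: 0.998
gripper_force: 0.0
```

servo_tool(
  slide=[
    [0, 0, 0.02],
    [0, 0, 0.04],
    [0, 0, 0.05],
    [0, 0, 0.05],
    [0, 0, 0.05],
  ],
  spin=[0, 0, 0, 0, 0],
  grip=[0, 0, 0, 0, 0],
)

```text
time_s: 13.37
tcp_pos: [0.5576, 0.2609, 0.1702]
ee_rot: [[-0.282, -0.959, -0.001], [-0.959, 0.282, -0.002], [0.002, 0.001, -1.0]]
wrist_force: [-0.1, 0.6, 0.4]
gripper_width: 0.998
gripper_force: 0.0
```

Run:
```python
from m import *
p=caps('wrist');print(p['s']['tcp_pos'],p['s']['ee_rot'][0])
```

```text
wrist cap 521.7 142.9 12.3 mean [521.7 143.2  83.5] 1499
wrist cap 539.2 201.8 21.5 mean [539.2 201.4  85.6] 3656
wrist cap 556.8 260.6 11.8 mean [556.7 260.  111.4] 1252
[0.55755853 0.26091491 0.17020967] [-0.2821268  -0.95937599 -0.00147679]
```

servo_tool(
  slide=[
    [0, 0.0005, 0.03],
    [0, 0.0005, 0.06],
    [0, 0.0005, 0.08],
    [0, 0.0005, 0.09],
    [0, 0.0005, 0.096],
  ],
  spin=[0, 0, 0, 0, 0],
  grip=[0, 0, 0, 0, 0],
)

```text
time_s: 13.83
tcp_pos: [0.5575, 0.2614, 0.0747]
ee_rot: [[-0.282, -0.959, -0.0], [-0.959, 0.282, -0.0], [0.0, -0.0, -1.0]]
wrist_force: [0.2, 0.6, 0.9]
gripper_width: 1.002
gripper_force: 0.0
```

servo_tool(
  slide=[
    [0, 0, 0],
    [0, 0, 0],
    [0, 0, 0],
    [0, 0, 0],
    [0, 0, 0],
  ],
  spin=[0, 0, 0, 0, 0],
  grip=[0, 1, 1, 1, 1],
)

```text
time_s: 14.25
tcp_pos: [0.5577, 0.262, 0.0762]
ee_rot: [[-0.282, -0.959, 0.002], [-0.959, 0.282, 0.001], [-0.002, -0.001, -1.0]]
wrist_force: [-0.5, 0.6, 0.5]
gripper_width: 0.779
gripper_force: 0.0
```

servo_tool(
  slide=[
    [0, 0, 0],
    [0, 0, 0],
    [0, 0, 0],
    [0, 0, 0],
    [0, 0, 0],
  ],
  spin=[0, 0, 0, 0, 0],
  grip=[1, 1, 1, 1, 1],
)

```text
time_s: 14.67
tcp_pos: [0.5573, 0.2616, 0.0751]
ee_rot: [[-0.282, -0.959, 0.0], [-0.959, 0.282, -0.0], [-0.0, -0.0, -1.0]]
wrist_force: [-0.5, 0.2, -0.3]
gripper_width: 0.451
gripper_force: 30.0
```

servo_tool(
  slide=[
    [0, 0, 0],
    [0, 0, 0],
    [0, 0, 0],
    [0, 0, 0],
    [0, 0, 0],
  ],
  spin=[0, 0, 0, 0, 0],
  grip=[1, 1, 1, 1, 1],
)

```text
time_s: 15.08
tcp_pos: [0.5573, 0.2615, 0.0751]
ee_rot: [[-0.282, -0.959, 0.0], [-0.959, 0.282, -0.0], [0.0, -0.0, -1.0]]
wrist_force: [-0.4, -0.4, -0.1]
gripper_width: 0.451
gripper_force: 30.0
```

servo_tool(
  slide=[
    [0, 0, -0.01],
    [0, 0, -0.025],
    [0, 0, -0.05],
    [0, 0, -0.08],
    [0, 0, -0.11],
  ],
  spin=[0, 0, 0, 0, 0],
  grip=[1, 1, 1, 1, 1],
)

```text
time_s: 15.5
tcp_pos: [0.5567, 0.2611, 0.1862]
ee_rot: [[-0.282, -0.959, -0.001], [-0.959, 0.282, -0.001], [0.001, 0.001, -1.0]]
wrist_force: [1.1, 0.6, -1.3]
gripper_width: 0.451
gripper_force: 30.0
```

Bottle gripped (39 mm) and lifted. I'll carry it to the second compartment from the right.

servo_tool(
  slide=[
    [0.01, -0.0015, 0],
    [0.035, -0.005, 0],
    [0.065, -0.009, 0],
    [0.095, -0.013, 0],
    [0.125, -0.017, 0],
  ],
  spin=[0, 0, 0, 0, 0],
  grip=[1, 1, 1, 1, 1],
)

```text
time_s: 15.92
tcp_pos: [0.5376, 0.1356, 0.1854]
ee_rot: [[-0.281, -0.96, 0.0], [-0.96, 0.281, 0.0], [-0.0, 0.0, -1.0]]
wrist_force: [0.0, 0.1, -1.0]
gripper_width: 0.455
gripper_force: 30.0
```

servo_tool(
  slide=[
    [0.028, -0.004, 0],
    [0.056, -0.008, 0],
    [0.084, -0.0115, 0],
    [0.112, -0.0155, 0],
    [0.14, -0.0192, 0],
  ],
  spin=[0, 0, 0, 0, 0],
  grip=[1, 1, 1, 1, 1],
)

```text
time_s: 16.33
tcp_pos: [0.5166, -0.0043, 0.1855]
ee_rot: [[-0.282, -0.959, 0.0], [-0.959, 0.282, 0.0], [-0.0, -0.0, -1.0]]
wrist_force: [0.8, -0.9, -0.6]
gripper_width: 0.449
gripper_force: 30.0
```

servo_tool(
  slide=[
    [0.028, -0.004, 0],
    [0.056, -0.008, 0],
    [0.084, -0.0115, 0],
    [0.112, -0.0155, 0],
    [0.14, -0.0192, 0],
  ],
  spin=[0, 0, 0, 0, 0],
  grip=[1, 1, 1, 1, 1],
)

```text
time_s: 16.75
tcp_pos: [0.4955, -0.144, 0.1855]
ee_rot: [[-0.282, -0.959, 0.0], [-0.959, 0.282, 0.0], [-0.0, -0.0, -1.0]]
wrist_force: [0.8, -0.8, -1.2]
gripper_width: 0.45
gripper_force: 30.0
```

servo_tool(
  slide=[
    [0.028, -0.004, 0],
    [0.055, -0.0075, 0],
    [0.075, -0.0105, 0],
    [0.0885, -0.0122, 0],
    [0.0885, -0.0122, 0],
  ],
  spin=[-4, -8, -12, -16, -18],
  grip=[1, 1, 1, 1, 1],
)

```text
time_s: 17.17
tcp_pos: [0.482, -0.2332, 0.1853]
ee_rot: [[0.028, -1.0, -0.0], [-1.0, -0.028, -0.0], [0.0, 0.0, -1.0]]
wrist_force: [0.5, 1.1, -0.4]
gripper_width: 0.45
gripper_force: 30.0
```

servo_tool(
  slide=[
    [0, 0, 0.01],
    [0, 0, 0.02],
    [0, 0, 0.03],
    [0, 0, 0.03],
    [0, 0, 0.03],
  ],
  spin=[0, 0, 0, 0, 0],
  grip=[1, 1, 1, 1, 1],
)

```text
time_s: 17.58
tcp_pos: [0.4823, -0.2304, 0.1538]
ee_rot: [[0.029, -1.0, -0.003], [-1.0, -0.029, 0.0], [-0.0, 0.003, -1.0]]
wrist_force: [0.2, 0.4, -1.4]
gripper_width: 0.452
gripper_force: 30.0
```

Position is good (y −231). Lower by 0.095 in two steps, then release.

servo_tool(
  slide=[
    [0, 0, 0.02],
    [0, 0, 0.04],
    [0, 0, 0.06],
    [0, 0, 0.075],
    [0, 0, 0.085],
  ],
  spin=[0, 0, 0, 0, 0],
  grip=[1, 1, 1, 1, 1],
)

```text
time_s: 18.0
tcp_pos: [0.4826, -0.2306, 0.0688]
ee_rot: [[0.029, -1.0, -0.002], [-1.0, -0.029, 0.0], [-0.0, 0.002, -1.0]]
wrist_force: [-0.5, -0.8, -1.1]
gripper_width: 0.451
gripper_force: 30.0
```

servo_tool(
  slide=[
    [0, 0, 0.004],
    [0, 0, 0.008],
    [0, 0, 0.01],
    [0, 0, 0.01],
    [0, 0, 0.01],
  ],
  spin=[0, 0, 0, 0, 0],
  grip=[1, 1, 1, 1, 1],
)

```text
time_s: 18.42
tcp_pos: [0.4834, -0.2311, 0.0607]
ee_rot: [[0.028, -1.0, 0.001], [-1.0, -0.028, -0.0], [0.0, -0.001, -1.0]]
wrist_force: [-0.9, -0.6, -1.9]
gripper_width: 0.452
gripper_force: 30.0
```

servo_tool(
  slide=[
    [0, 0, 0.0015],
    [0, 0, 0.0015],
    [0, 0, 0.0015],
    [0, 0, 0.0015],
    [0, 0, 0.0015],
  ],
  spin=[0, 0, 0, 0, 0],
  grip=[1, 1, 1, 1, 1],
)

```text
time_s: 18.83
tcp_pos: [0.4834, -0.2311, 0.0591]
ee_rot: [[0.028, -1.0, 0.001], [-1.0, -0.028, -0.0], [0.0, -0.001, -1.0]]
wrist_force: [0.4, -0.2, 2.3]
gripper_width: 0.449
gripper_force: 30.0
```

servo_tool(
  slide=[
    [0, 0, 0],
    [0, 0, 0],
    [0, 0, 0],
    [0, 0, 0],
    [0, 0, 0],
  ],
  spin=[0, 0, 0, 0, 0],
  grip=[0.4, 0.2, 0, 0, 0],
)

```text
time_s: 19.25
tcp_pos: [0.4827, -0.231, 0.0584]
ee_rot: [[0.028, -1.0, -0.0], [-1.0, -0.028, 0.0], [-0.0, 0.0, -1.0]]
wrist_force: [0.9, -0.8, 0.7]
gripper_width: 0.745
gripper_force: 0.0
```

servo_tool(
  slide=[
    [0, 0, 0],
    [0, 0, 0],
    [0, 0, 0],
    [0, 0, 0],
    [0, 0, 0],
  ],
  spin=[0, 0, 0, 0, 0],
  grip=[0, 0, 0, 0, 0],
)

```text
time_s: 19.67
tcp_pos: [0.4829, -0.231, 0.0585]
ee_rot: [[0.028, -1.0, -0.0], [-1.0, -0.028, 0.0], [-0.0, 0.0, -1.0]]
wrist_force: [0.1, -0.2, 0.3]
gripper_width: 0.989
gripper_force: 0.0
```

servo_tool(
  slide=[
    [0, 0, -0.02],
    [0, 0, -0.05],
    [0, 0, -0.08],
    [0, 0, -0.115],
    [0, 0, -0.15],
  ],
  spin=[0, 0, 0, 0, 0],
  grip=[0, 0, 0, 0, 0],
)

```text
time_s: 20.08
tcp_pos: [0.4823, -0.2308, 0.2098]
ee_rot: [[0.028, -1.0, -0.001], [-1.0, -0.028, 0.0], [-0.0, 0.001, -1.0]]
wrist_force: [1.2, 0.8, -0.1]
gripper_width: 1.004
gripper_force: 0.0
```

Run:
```python
from m import *
caps('wrist');caps('scene')
```

```text
wrist cap 485.3 -295.4 17.8 mean [ 485.3 -295.7  118.6] 2350
wrist cap 482.8 -231.4 11.8 mean [ 482.6 -232.    95.4] 766
scene cap 543.6 202.2 23.4 mean [543.8 200.3  86.1] 264
scene cap 523.1 143.0 14.6 mean [525.3 141.8  84. ] 95
scene cap 485.3 -230.1 13.0 mean [ 486.8 -230.6   95.8] 155
scene cap 487.5 -296.1 18.9 mean [ 489.5 -295.   118.8] 349
```

servo_tool(
  slide=[
    [-0.028, -0.0045, 0],
    [-0.057, -0.009, 0],
    [-0.086, -0.0135, 0],
    [-0.115, -0.018, 0],
    [-0.144, -0.023, 0],
  ],
  spin=[0, 0, 0, 0, 0],
  grip=[0, 0, 0, 0, 0],
)

```text
time_s: 20.6
tcp_pos: [0.5015, -0.0851, 0.2082]
ee_rot: [[0.028, -1.0, -0.0], [-1.0, -0.028, 0.0], [-0.0, 0.0, -1.0]]
wrist_force: [-0.1, -0.7, -0.4]
gripper_width: 0.997
gripper_force: 0.0
```

servo_tool(
  slide=[
    [-0.028, -0.0045, 0],
    [-0.057, -0.009, 0],
    [-0.086, -0.0135, 0],
    [-0.115, -0.018, 0],
    [-0.144, -0.023, 0],
  ],
  spin=[0, 0, 0, 0, 0],
  grip=[0, 0, 0, 0, 0],
)

```text
time_s: 21.02
tcp_pos: [0.5204, 0.0596, 0.2082]
ee_rot: [[0.028, -1.0, -0.0], [-1.0, -0.028, -0.0], [-0.0, 0.0, -1.0]]
wrist_force: [1.7, 0.3, 0.4]
gripper_width: 1.0
gripper_force: 0.0
```

servo_tool(
  slide=[
    [-0.03, -0.005, 0],
    [-0.065, -0.0105, 0],
    [-0.1, -0.016, 0],
    [-0.13, -0.021, 0],
    [-0.144, -0.023, 0],
  ],
  spin=[4, 8, 12, 16, 18],
  grip=[0, 0, 0, 0, 0],
)

```text
time_s: 21.43
tcp_pos: [0.54, 0.2061, 0.2079]
ee_rot: [[-0.282, -0.959, 0.0], [-0.959, 0.282, 0.0], [-0.0, -0.0, -1.0]]
wrist_force: [0.6, -1.4, 0.1]
gripper_width: 1.001
gripper_force: 0.0
```

servo_tool(
  slide=[
    [0, 0, 0.02],
    [0, 0, 0.035],
    [0, 0, 0.04],
    [0, 0, 0.04],
    [0, 0, 0.04],
  ],
  spin=[0, 0, 0, 0, 0],
  grip=[0, 0, 0, 0, 0],
)

```text
time_s: 21.85
tcp_pos: [0.5399, 0.2026, 0.1687]
ee_rot: [[-0.282, -0.959, 0.0], [-0.959, 0.282, -0.0], [0.0, -0.0, -1.0]]
wrist_force: [0.1, 0.1, 1.1]
gripper_width: 1.002
gripper_force: 0.0
```

Run:
```python
from m import *
p=caps('wrist');print(p['s']['tcp_pos'],p['s']['ee_rot'][0])
```

```text
wrist cap 521.5 142.4 12.0 mean [521.5 142.2  83.6] 1137
wrist cap 539.3 201.4 21.8 mean [539.  200.6  85.5] 3225
[0.53992404 0.20262467 0.16870173] [-2.82073993e-01 -9.59392639e-01  1.61050781e-04]
```

The bottle is standing, with its top at 95.5 mm (96 expected). Gripping the jar.

servo_tool(
  slide=[
    [0.001, 0, 0.03],
    [0.001, 0, 0.055],
    [0.001, 0, 0.075],
    [0.001, 0, 0.088],
    [0.001, 0, 0.094],
  ],
  spin=[0, 0, 0, 0, 0],
  grip=[0, 0, 0, 0, 0],
)

```text
time_s: 22.32
tcp_pos: [0.5392, 0.2013, 0.0736]
ee_rot: [[-0.283, -0.959, -0.001], [-0.959, 0.283, -0.001], [0.001, 0.001, -1.0]]
wrist_force: [0.4, 0.4, 0.3]
gripper_width: 1.005
gripper_force: 0.0
```

servo_tool(
  slide=[
    [0, 0, 0],
    [0, 0, 0],
    [0, 0, 0],
    [0, 0, 0],
    [0, 0, 0],
  ],
  spin=[0, 0, 0, 0, 0],
  grip=[0, 1, 1, 1, 1],
)

```text
time_s: 22.73
tcp_pos: [0.5399, 0.2022, 0.0757]
ee_rot: [[-0.282, -0.959, 0.002], [-0.959, 0.282, 0.001], [-0.002, -0.001, -1.0]]
wrist_force: [0.5, 0.1, -0.7]
gripper_width: 0.784
gripper_force: 0.0
```

servo_tool(
  slide=[
    [0, 0, 0],
    [0, 0, 0],
    [0, 0, 0],
    [0, 0, 0],
    [0, 0, 0],
  ],
  spin=[0, 0, 0, 0, 0],
  grip=[1, 1, 1, 1, 1],
)

```text
time_s: 23.15
tcp_pos: [0.5395, 0.2019, 0.0747]
ee_rot: [[-0.282, -0.959, 0.0], [-0.959, 0.282, 0.0], [-0.0, -0.0, -1.0]]
wrist_force: [0.2, 0.3, 1.0]
gripper_width: 0.488
gripper_force: 29.9
```

servo_tool(
  slide=[
    [0, 0, 0],
    [0, 0, 0],
    [0, 0, 0],
    [0, 0, 0],
    [0, 0, 0],
  ],
  spin=[0, 0, 0, 0, 0],
  grip=[1, 1, 1, 1, 1],
)

```text
time_s: 23.57
tcp_pos: [0.5395, 0.2019, 0.0747]
ee_rot: [[-0.282, -0.959, 0.0], [-0.959, 0.282, 0.0], [-0.0, -0.0, -1.0]]
wrist_force: [0.2, 0.2, 1.7]
gripper_width: 0.491
gripper_force: 29.9
```

servo_tool(
  slide=[
    [0, 0, -0.01],
    [0, 0, -0.025],
    [0, 0, -0.05],
    [0, 0, -0.08],
    [0, 0, -0.11],
  ],
  spin=[0, 0, 0, 0, 0],
  grip=[1, 1, 1, 1, 1],
)

```text
time_s: 23.98
tcp_pos: [0.5387, 0.2014, 0.1854]
ee_rot: [[-0.282, -0.959, -0.002], [-0.959, 0.282, -0.001], [0.002, 0.002, -1.0]]
wrist_force: [0.7, 0.2, -1.9]
gripper_width: 0.487
gripper_force: 29.9
```

servo_tool(
  slide=[
    [0.01, -0.0015, 0],
    [0.03, -0.004, 0],
    [0.058, -0.0075, 0],
    [0.087, -0.0113, 0],
    [0.115, -0.0149, 0],
  ],
  spin=[0, 0, 0, 0, 0],
  grip=[1, 1, 1, 1, 1],
)

```text
time_s: 24.4
tcp_pos: [0.5202, 0.086, 0.1844]
ee_rot: [[-0.282, -0.959, -0.001], [-0.959, 0.282, -0.0], [0.0, 0.001, -1.0]]
wrist_force: [0.0, -0.3, -1.2]
gripper_width: 0.486
gripper_force: 29.9
```

servo_tool(
  slide=[
    [0.028, -0.0036, 0],
    [0.056, -0.0072, 0],
    [0.084, -0.0109, 0],
    [0.112, -0.0145, 0],
    [0.14, -0.0181, 0],
  ],
  spin=[0, 0, 0, 0, 0],
  grip=[1, 1, 1, 1, 1],
)

```text
time_s: 24.82
tcp_pos: [0.4981, -0.0535, 0.1845]
ee_rot: [[-0.282, -0.959, -0.001], [-0.959, 0.282, 0.0], [0.0, 0.001, -1.0]]
wrist_force: [0.4, 0.2, -1.0]
gripper_width: 0.489
gripper_force: 29.9
```

servo_tool(
  slide=[
    [0.028, -0.0036, 0],
    [0.056, -0.0072, 0],
    [0.084, -0.0109, 0],
    [0.106, -0.0137, 0],
    [0.1177, -0.0152, 0],
  ],
  spin=[-4, -8, -12, -16, -18],
  grip=[1, 1, 1, 1, 1],
)

```text
time_s: 25.23
tcp_pos: [0.4792, -0.1714, 0.1844]
ee_rot: [[0.029, -1.0, -0.001], [-1.0, -0.029, 0.0], [-0.0, 0.001, -1.0]]
wrist_force: [-0.8, 0.6, -1.6]
gripper_width: 0.491
gripper_force: 29.9
```

servo_tool(
  slide=[
    [0, 0, 0.01],
    [0, 0, 0.02],
    [0, 0, 0.03],
    [0, 0, 0.03],
    [0, 0, 0.03],
  ],
  spin=[0, 0, 0, 0, 0],
  grip=[1, 1, 1, 1, 1],
)

```text
time_s: 25.65
tcp_pos: [0.48, -0.1685, 0.1534]
ee_rot: [[0.029, -1.0, -0.003], [-1.0, -0.029, 0.0], [-0.0, 0.003, -1.0]]
wrist_force: [-0.2, 0.3, -0.6]
gripper_width: 0.488
gripper_force: 29.9
```

Run:
```python
from m import *
p=tray('wrist');cv2.imwrite('pics/w3.png',p['pixels']);print(p['s']['tcp_pos'])
```

```text
wrist tray ((481.6939697265625, -229.43215942382812), (67.31187438964844, 178.9583740234375), 1.9188387393951416) 3463
[ 0.47997077 -0.16854552  0.15338712]
```

View pics/w3.png

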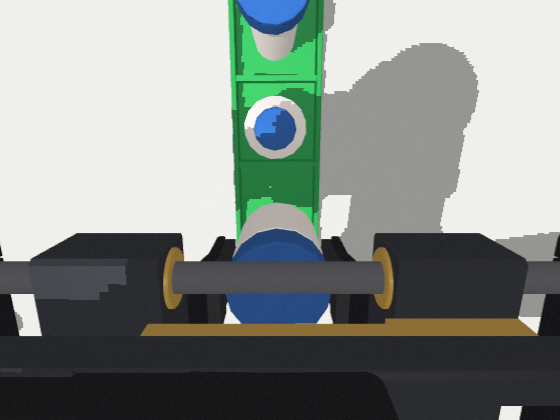

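The bottle is centred in its compartment (275,127), the tube beyond it, and the jar is over the next empty one. Lowering.

servo_tool(
  slide=[
    [0, 0, 0.02],
    [0, 0, 0.04],
    [0, 0, 0.06],
    [0, 0, 0.075],
    [0, 0, 0.085],
  ],
  spin=[0, 0, 0, 0, 0],
  grip=[1, 1, 1, 1, 1],
)

```text
time_s: 26.12
tcp_pos: [0.4804, -0.1688, 0.0685]
ee_rot: [[0.029, -1.0, -0.001], [-1.0, -0.029, 0.0], [-0.0, 0.001, -1.0]]
wrist_force: [0.2, 0.3, -1.3]
gripper_width: 0.491
gripper_force: 29.9
```

servo_tool(
  slide=[
    [0, 0, 0.004],
    [0, 0, 0.008],
    [0, 0, 0.01],
    [0, 0, 0.0105],
    [0, 0, 0.0105],
  ],
  spin=[0, 0, 0, 0, 0],
  grip=[1, 1, 1, 1, 1],
)

```text
time_s: 26.53
tcp_pos: [0.481, -0.1693, 0.0596]
ee_rot: [[0.028, -1.0, 0.001], [-1.0, -0.028, -0.0], [0.0, -0.001, -1.0]]
wrist_force: [-0.5, -0.7, -0.0]
gripper_width: 0.486
gripper_force: 29.9
```

servo_tool(
  slide=[
    [0, 0, 0.001],
    [0, 0, 0.001],
    [0, 0, 0.001],
    [0, 0, 0.001],
    [0, 0, 0.001],
  ],
  spin=[0, 0, 0, 0, 0],
  grip=[1, 1, 1, 1, 1],
)

```text
time_s: 26.95
tcp_pos: [0.4811, -0.1694, 0.0586]
ee_rot: [[0.028, -1.0, 0.001], [-1.0, -0.028, -0.0], [0.0, -0.001, -1.0]]
wrist_force: [-0.1, 0.7, 2.4]
gripper_width: 0.483
gripper_force: 29.9
```

servo_tool(
  slide=[
    [0, 0, 0],
    [0, 0, 0],
    [0, 0, 0],
    [0, 0, 0],
    [0, 0, 0],
  ],
  spin=[0, 0, 0, 0, 0],
  grip=[0.4, 0.2, 0, 0, 0],
)

```text
time_s: 27.37
tcp_pos: [0.4802, -0.1693, 0.0578]
ee_rot: [[0.028, -1.0, -0.001], [-1.0, -0.028, 0.0], [-0.0, 0.001, -1.0]]
wrist_force: [0.2, 0.6, -0.4]
gripper_width: 0.782
gripper_force: 0.0
```

servo_tool(
  slide=[
    [0, 0, 0],
    [0, 0, 0],
    [0, 0, 0],
    [0, 0, 0],
    [0, 0, 0],
  ],
  spin=[0, 0, 0, 0, 0],
  grip=[0, 0, 0, 0, 0],
)

```text
time_s: 27.78
tcp_pos: [0.4805, -0.1693, 0.0581]
ee_rot: [[0.028, -1.0, 0.0], [-1.0, -0.028, -0.0], [0.0, -0.0, -1.0]]
wrist_force: [-0.0, -0.2, -0.3]
gripper_width: 0.997
gripper_force: 0.0
```

servo_tool(
  slide=[
    [0, 0, -0.02],
    [0, 0, -0.05],
    [0, 0, -0.08],
    [0, 0, -0.115],
    [0, 0, -0.15],
  ],
  spin=[0, 0, 0, 0, 0],
  grip=[0, 0, 0, 0, 0],
)

```text
time_s: 28.2
tcp_pos: [0.4799, -0.1693, 0.2094]
ee_rot: [[0.028, -1.0, -0.001], [-1.0, -0.028, 0.0], [-0.0, 0.001, -1.0]]
wrist_force: [2.3, -0.1, 0.1]
gripper_width: 1.001
gripper_force: 0.0
```

Run:
```python
from m import *
caps('wrist');caps('scene')
```

```text
wrist cap 485.4 -295.0 17.7 mean [ 485.3 -292.8  118.5] 2708
wrist cap 482.5 -231.2 11.5 mean [ 482.5 -231.3   95.6] 810
wrist cap 480.4 -169.5 21.8 mean [ 480.6 -170.2   69.5] 2116
scene cap 524.4 142.4 13.7 mean [525.7 141.5  84.3] 95
scene cap 483.3 -168.7 22.8 mean [ 484.9 -169.4   70.2] 366
scene cap 487.0 -228.6 13.9 mean [ 486.5 -230.9   95.9] 156
scene cap 488.9 -293.6 19.4 mean [ 489.5 -294.7  118.8] 353
```

servo_tool(
  slide=[
    [-0.02, -0.0033, 0],
    [-0.041, -0.0067, 0],
    [-0.062, -0.01, 0],
    [-0.083, -0.0133, 0],
    [-0.1036, -0.0167, 0],
  ],
  spin=[0, 0, 0, 0, 0],
  grip=[0, 0, 0, 0, 0],
)

```text
time_s: 28.72
tcp_pos: [0.494, -0.0644, 0.2077]
ee_rot: [[0.028, -1.0, -0.0], [-1.0, -0.028, 0.0], [-0.0, 0.0, -1.0]]
wrist_force: [0.8, -1.1, -0.5]
gripper_width: 0.996
gripper_force: 0.0
```

servo_tool(
  slide=[
    [-0.02, -0.0033, 0],
    [-0.041, -0.0067, 0],
    [-0.062, -0.01, 0],
    [-0.083, -0.0133, 0],
    [-0.1036, -0.0167, 0],
  ],
  spin=[0, 0, 0, 0, 0],
  grip=[0, 0, 0, 0, 0],
)

```text
time_s: 29.13
tcp_pos: [0.5078, 0.0398, 0.2076]
ee_rot: [[0.028, -1.0, -0.001], [-1.0, -0.028, -0.0], [0.0, 0.001, -1.0]]
wrist_force: [0.2, 0.2, -0.2]
gripper_width: 0.997
gripper_force: 0.0
```

servo_tool(
  slide=[
    [-0.02, -0.0033, 0],
    [-0.041, -0.0067, 0],
    [-0.062, -0.01, 0],
    [-0.083, -0.0133, 0],
    [-0.1036, -0.0167, 0],
  ],
  spin=[4, 8, 12, 16, 18],
  grip=[0, 0, 0, 0, 0],
)

```text
time_s: 29.55
tcp_pos: [0.5216, 0.1438, 0.2076]
ee_rot: [[-0.285, -0.959, -0.001], [-0.959, 0.285, -0.0], [0.0, 0.001, -1.0]]
wrist_force: [-0.3, -0.1, -0.0]
gripper_width: 0.999
gripper_force: 0.0
```

servo_tool(
  slide=[
    [0, 0, 0.02],
    [0, 0, 0.035],
    [0, 0, 0.04],
    [0, 0, 0.04],
    [0, 0, 0.04],
  ],
  spin=[0, 0, 0, 0, 0],
  grip=[0, 0, 0, 0, 0],
)

```text
time_s: 29.97
tcp_pos: [0.522, 0.1426, 0.1682]
ee_rot: [[-0.282, -0.959, 0.0], [-0.959, 0.282, -0.0], [0.0, -0.0, -1.0]]
wrist_force: [-0.1, 0.7, 0.3]
gripper_width: 0.999
gripper_force: 0.0
```

Run:
```python
from m import *
p=caps('wrist');print(p['s']['tcp_pos'],p['s']['ee_rot'][0])
```

```text
wrist cap 521.8 141.9 12.2 mean [521.3 141.3  83.4] 1026
[0.52202409 0.14257706 0.16816199] [-2.82064139e-01 -9.59395549e-01  3.60861250e-05]
```

The jar is standing, with its top at 69.5 mm (70 expected). Gripping the vial.

servo_tool(
  slide=[
    [0, 0, 0.03],
    [0, 0, 0.055],
    [0, 0, 0.075],
    [0, 0, 0.088],
    [0, 0, 0.0935],
  ],
  spin=[0, 0, 0, 0, 0],
  grip=[0, 0, 0, 0, 0],
)

```text
time_s: 30.43
tcp_pos: [0.5215, 0.1423, 0.0735]
ee_rot: [[-0.283, -0.959, -0.002], [-0.959, 0.283, -0.001], [0.001, 0.001, -1.0]]
wrist_force: [0.1, 0.0, -0.2]
gripper_width: 1.002
gripper_force: 0.0
```

servo_tool(
  slide=[
    [0, 0, 0],
    [0, 0, 0],
    [0, 0, 0],
    [0, 0, 0],
    [0, 0, 0],
  ],
  spin=[0, 0, 0, 0, 0],
  grip=[0, 1, 1, 1, 1],
)

```text
time_s: 30.85
tcp_pos: [0.5224, 0.143, 0.0756]
ee_rot: [[-0.282, -0.959, 0.002], [-0.959, 0.282, 0.001], [-0.002, -0.001, -1.0]]
wrist_force: [-0.3, 0.1, -0.0]
gripper_width: 0.778
gripper_force: 0.0
```

servo_tool(
  slide=[
    [0, 0, 0],
    [0, 0, 0],
    [0, 0, 0],
    [0, 0, 0],
    [0, 0, 0],
  ],
  spin=[0, 0, 0, 0, 0],
  grip=[1, 1, 1, 1, 1],
)

```text
time_s: 31.27
tcp_pos: [0.5218, 0.1428, 0.0745]
ee_rot: [[-0.282, -0.959, -0.0], [-0.959, 0.282, -0.0], [0.0, 0.0, -1.0]]
wrist_force: [0.3, 0.2, 0.6]
gripper_width: 0.406
gripper_force: 0.0
```

servo_tool(
  slide=[
    [0, 0, 0],
    [0, 0, 0],
    [0, 0, 0],
    [0, 0, 0],
    [0, 0, 0],
  ],
  spin=[0, 0, 0, 0, 0],
  grip=[1, 1, 1, 1, 1],
)

```text
time_s: 31.68
tcp_pos: [0.5218, 0.1427, 0.0745]
ee_rot: [[-0.282, -0.959, -0.0], [-0.959, 0.282, -0.0], [0.0, 0.0, -1.0]]
wrist_force: [0.7, 0.4, 0.3]
gripper_width: 0.261
gripper_force: 32.5
```

servo_tool(
  slide=[
    [0, 0, -0.01],
    [0, 0, -0.025],
    [0, 0, -0.05],
    [0, 0, -0.08],
    [0, 0, -0.11],
  ],
  spin=[0, 0, 0, 0, 0],
  grip=[1, 1, 1, 1, 1],
)

```text
time_s: 32.1
tcp_pos: [0.5215, 0.1425, 0.1862]
ee_rot: [[-0.282, -0.959, -0.001], [-0.959, 0.282, -0.001], [0.001, 0.0, -1.0]]
wrist_force: [0.0, 0.8, -0.8]
gripper_width: 0.27
gripper_force: 32.5
```

servo_tool(
  slide=[
    [0.01, -0.0011, 0],
    [0.035, -0.0039, 0],
    [0.065, -0.0073, 0],
    [0.095, -0.0107, 0],
    [0.125, -0.0141, 0],
  ],
  spin=[0, 0, 0, 0, 0],
  grip=[1, 1, 1, 1, 1],
)

```text
time_s: 32.52
tcp_pos: [0.4997, 0.0178, 0.1853]
ee_rot: [[-0.281, -0.96, 0.001], [-0.96, 0.281, 0.0], [-0.001, -0.001, -1.0]]
wrist_force: [1.2, 0.3, -0.3]
gripper_width: 0.272
gripper_force: 32.5
```

servo_tool(
  slide=[
    [0.03, -0.0034, 0],
    [0.06, -0.0068, 0],
    [0.09, -0.0101, 0],
    [0.113, -0.0127, 0],
    [0.1254, -0.0142, 0],
  ],
  spin=[-4, -8, -12, -16, -18],
  grip=[1, 1, 1, 1, 1],
)

```text
time_s: 32.93
tcp_pos: [0.4775, -0.1076, 0.1852]
ee_rot: [[0.029, -1.0, 0.0], [-1.0, -0.029, -0.0], [0.0, -0.0, -1.0]]
wrist_force: [1.1, 0.5, -0.1]
gripper_width: 0.268
gripper_force: 32.5
```

servo_tool(
  slide=[
    [0, 0, 0.01],
    [0, 0, 0.02],
    [0, 0, 0.03],
    [0, 0, 0.03],
    [0, 0, 0.03],
  ],
  spin=[0, 0, 0, 0, 0],
  grip=[1, 1, 1, 1, 1],
)

```text
time_s: 33.35
tcp_pos: [0.4782, -0.1056, 0.1548]
ee_rot: [[0.028, -1.0, -0.0], [-1.0, -0.028, -0.0], [0.0, 0.0, -1.0]]
wrist_force: [-0.7, 0.2, 0.9]
gripper_width: 0.269
gripper_force: 32.5
```

servo_tool(
  slide=[
    [0, 0, 0.02],
    [0, 0, 0.04],
    [0, 0, 0.06],
    [0, 0, 0.075],
    [0, 0, 0.085],
  ],
  spin=[0, 0, 0, 0, 0],
  grip=[1, 1, 1, 1, 1],
)

```text
time_s: 33.77
tcp_pos: [0.4783, -0.1053, 0.0691]
ee_rot: [[0.029, -1.0, -0.0], [-1.0, -0.029, -0.0], [0.0, 0.0, -1.0]]
wrist_force: [-0.5, -0.5, -0.2]
gripper_width: 0.27
gripper_force: 32.5
```

servo_tool(
  slide=[
    [0, 0, 0.004],
    [0, 0, 0.008],
    [0, 0, 0.0095],
    [0, 0, 0.0095],
    [0, 0, 0.0095],
  ],
  spin=[0, 0, 0, 0, 0],
  grip=[1, 1, 1, 1, 1],
)

```text
time_s: 34.18
tcp_pos: [0.4789, -0.1054, 0.0608]
ee_rot: [[0.028, -1.0, 0.002], [-1.0, -0.028, 0.0], [0.0, -0.002, -1.0]]
wrist_force: [0.5, 0.6, -0.5]
gripper_width: 0.267
gripper_force: 32.5
```

servo_tool(
  slide=[
    [0, 0, 0.001],
    [0, 0, 0.0015],
    [0, 0, 0.0015],
    [0, 0, 0.0015],
    [0, 0, 0.0015],
  ],
  spin=[0, 0, 0, 0, 0],
  grip=[1, 1, 1, 1, 1],
)

```text
time_s: 34.6
tcp_pos: [0.4784, -0.1055, 0.0587]
ee_rot: [[0.028, -1.0, 0.0], [-1.0, -0.028, -0.0], [0.0, -0.0, -1.0]]
wrist_force: [-0.1, 0.0, -0.9]
gripper_width: 0.268
gripper_force: 32.5
```

servo_tool(
  slide=[
    [0, 0, 0],
    [0, 0, 0],
    [0, 0, 0],
    [0, 0, 0],
    [0, 0, 0],
  ],
  spin=[0, 0, 0, 0, 0],
  grip=[0.6, 0.4, 0.2, 0, 0],
)

```text
time_s: 35.02
tcp_pos: [0.4784, -0.1054, 0.0586]
ee_rot: [[0.028, -1.0, 0.0], [-1.0, -0.028, -0.0], [0.0, -0.0, -1.0]]
wrist_force: [-0.9, -0.1, -0.4]
gripper_width: 0.56
gripper_force: 0.0
```

servo_tool(
  slide=[
    [0, 0, 0],
    [0, 0, 0],
    [0, 0, 0],
    [0, 0, 0],
    [0, 0, 0],
  ],
  spin=[0, 0, 0, 0, 0],
  grip=[0, 0, 0, 0, 0],
)

```text
time_s: 35.43
tcp_pos: [0.4783, -0.1054, 0.0585]
ee_rot: [[0.028, -1.0, -0.0], [-1.0, -0.028, -0.0], [0.0, 0.0, -1.0]]
wrist_force: [-1.0, -0.4, 0.0]
gripper_width: 0.938
gripper_force: 0.0
```

servo_tool(
  slide=[
    [0, 0, -0.02],
    [0, 0, -0.05],
    [0, 0, -0.08],
    [0, 0, -0.115],
    [0, 0, -0.15],
  ],
  spin=[0, 0, 0, 0, 0],
  grip=[0, 0, 0, 0, 0],
)

```text
time_s: 35.85
tcp_pos: [0.4777, -0.1055, 0.2099]
ee_rot: [[0.028, -1.0, -0.001], [-1.0, -0.028, -0.0], [-0.0, 0.001, -1.0]]
wrist_force: [1.2, 0.7, 0.4]
gripper_width: 1.003
gripper_force: 0.0
```

servo_tool(
  slide=[
    [-0.02, 0, 0],
    [-0.04, 0, 0],
    [-0.06, 0, 0],
    [-0.06, 0, 0],
    [-0.06, 0, 0],
  ],
  spin=[0, 0, 0, 0, 0],
  grip=[0, 0, 0, 0, 0],
)

```text
time_s: 36.27
tcp_pos: [0.4765, -0.0449, 0.2086]
ee_rot: [[0.03, -1.0, 0.0], [-1.0, -0.03, 0.0], [-0.0, -0.0, -1.0]]
wrist_force: [0.3, -1.1, 0.1]
gripper_width: 1.0
gripper_force: 0.0
```

Run:
```python
from m import *
caps('wrist');p=caps('side');q=caps('scene')
cv2.imwrite('pics/end.png',np.hstack([cv2.resize(p['pixels'][100:300,220:400],None,fx=2.2,fy=2.2),cv2.resize(q['pixels'][150:350,100:280],None,fx=2.2,fy=2.2)]))
```

```text
wrist cap 480.3 -169.0 21.9 mean [ 480.4 -169.    69.6] 2963
wrist cap 477.5 -105.6 12.1 mean [ 477.6 -105.7   67.5] 745
side cap 483.8 -292.3 18.9 mean [ 484.7 -288.   117.4] 128
side cap 481.7 -228.3 11.1 mean [ 482.2 -224.7   94.6] 67
side cap 480.2 -165.6 21.4 mean [ 480.  -163.2   68.7] 221
side cap 477.3 -101.4 10.7 mean [477.4 -99.1  66.5] 69
scene cap 481.3 -105.4 12.2 mean [ 482.4 -105.5   67.7] 111
scene cap 482.3 -166.6 23.9 mean [ 484.5 -169.2   70. ] 364
scene cap 486.4 -229.9 12.7 mean [ 486.8 -230.3   95.7] 145
scene cap 488.4 -293.3 18.6 mean [ 489.6 -294.8  118.9] 340
```

View pics/end.png

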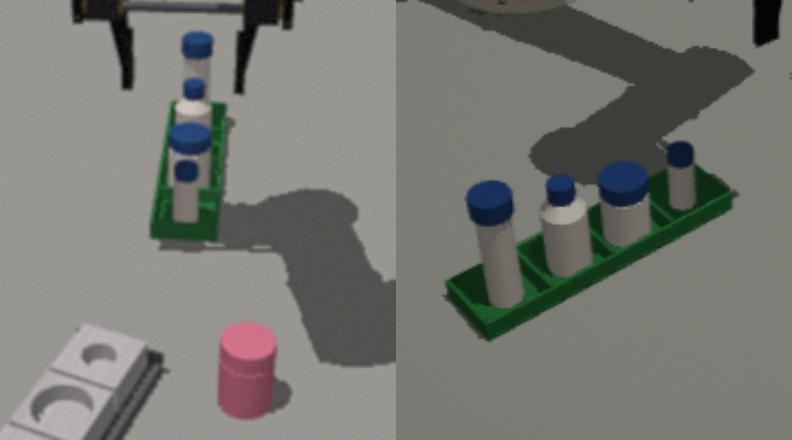

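All four stand upright in their compartments: tube (490,245), bottle (566,225), jar (625,200), vial (681,175). The order is right and the gripper is clear, so I'm handing in.

```bash
python3 -c "
from station import *
print(finish_job())"
```

```text
the job is handed in; nothing more can be done
None
```

All four vessels stand upright and released in the green tray, in reversed order (from the tray's right end: tube, bottle, jar, vial), and the job was handed in at about 36 s; no verdict came back.

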